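Park the loaded tub under the desk riser

TASK

Park the grey tub under the wooden desk riser: bring it round to the riser's front, then slide it straight in along the desk, keeping its rim clear of the underside, and gently press it fully home until it has pushed the orange pin of the stop in flush with the rubber bumper. How deep the stop is clamped differs each time, so go by feel; never shove hard. Let go, leave the tub standing squarely home, and do not disturb the bottle, stamp, staple carton or mug.

Things in the scene. Friction and masses are not known exactly. Their poses are not given: they have to be found in the camera images.
- tub: Open grey ribbed plastic tub with rounded corners, 154 (its x) x 173 (its y) x 70 mm high (rim), about 0.4 kg, two packs of cards fixed in its rear half (tops 55 mm above the desk, from its middle rearwards). Origin: centre of its underside. It starts on the desk to the left of the riser with its x axis (rear wall) roughly the way it goes in.
- tub_handle (a point): Top middle of the upright blue clip-on handle fixed over the tub's front rim, on the side nearest the robot: at x = -70 mm, y = 0, z = 82 mm in the tub's frame. The handle is 16 mm thick along the tub's x, 50 mm wide along its y, from 38 to 82 mm above the desk. It can be pinched across its thickness from above, one finger inside the tub (free for 55 mm behind it); it stays outside the riser.
- stand: Fixed wooden desk riser: a deck on two side panels 12 mm thick, open at the front. Origin: on the desk under the middle of the deck's front edge; x points in under the deck, y left, z up. 180 mm deep; 188 mm free width between the panels (7 mm to spare each side of the tub); underside 78 mm, top 93 mm above the desk. Stop on the centre line. The tub's front sticks out 69 to 100 mm when home.
- deck: The riser's wooden top board (fixed to it), 180 x 218 x 15 mm. Origin: middle of its front edge, at the height of its underside, axes as the riser's.
- pin (a joint): Travel (m) of the orange sprung pin of the stop under the riser: 0 free, 0.005 flush with the face of the stop's rubber bumper (0.5 N), more as the bumper yields (4 N per mm, up to 7 mm). The bumper is 80 mm wide, 18 to 48 mm above the desk. The stop is clamped at an unknown depth: the free pin's tip is 50 to 80 mm behind the deck's front edge.
- ink_bottle: Bystander: white bottle with purple cap, 33 mm across, 82 mm high, standing on the rear of the deck. Origin: centre of its underside.
- stamp: Bystander: wooden hand stamp, 27 x 48 x 66 mm, standing on the rear of the deck. Origin: centre of its underside.
- staple_box: Bystander: small yellow carton, 40 x 78 x 30 mm, on the desk right of the riser's front. Origin: centre of its underside.
- mug: Bystander: white mug, 92 mm across, 95 mm high, on the desk left of the riser, farther back. Origin: centre of its underside.

How it is judged:
By the outcome, as a careful person would: the job done as asked, in the order asked, and still so for the second after the job is handed in, with the robot touching nothing.
It also fails if it takes over 54 s, if anything falls off the work surface, if the arm or the gripper's body presses on something with over 40 N, if the wrist force passes 120 N, or if a joint passes its speed limit or range.

ROBOT

A 6-joint arm with a two-finger parallel gripper is mounted at the origin on a cart in front of the work surface, level with it; the furniture and walls round the work are solid. World frame = base frame: x ahead of the robot, y to its left, z up, the work surface at z = 0. Lengths are in m, angles in rad, forces in N, time in s.
With the tool pointing down it reaches from about 0.375 to 0.825 m from the base axis. Payload 5.5 kg.
Tool frame: the origin (TCP) lies at the very end of the fingers, on their centre line; the grasp point (between the pads) lies 19 mm behind it (env.grasp_offset is the distance from the TCP to the grasp point, in m); z points along the fingers, y is the direction in which the jaws open and shut (so a half turn about z gives the same grasp; the last joint's range is limited). The gripper opens to 85 mm and grips with 20 to 120 N. Pads are 22 mm wide; open, the fingers measure 114 mm over their backs; the gripper's body (76 mm by 85 mm) begins 54 mm behind the grasp point. The pads swing forward as they close: fully open they stand 13 mm farther back than shut.
Start: joints at [1.137, 0.314, -0.047, 1.21, 0, 1.571], TCP at [0.252, 0.544, 0.231] pointing down, gripper open.
Joint ranges: [-2.67, 2.67], [-0.69, 1.73], [-1.03, 1.25], [-2.08, 2.16], [-1.42, 1.45], [-3.14, 3.14]. Speed limits (rad/s): [2.39, 2.39, 3.01, 3.14, 3.14, 3.14].

INTERFACE

Orientations are given as a unit quaternion [w, x, y, z].
In Python, from station import env gives the robot as it stands.
- The arm moves only by the tool send_rows, never from a script. Its argument "deltas" is a list of rows, each an object of numbers: "tx", "ty", "tz": the shift along the tool's x, y, z in cm; "rx", "ry", "rz": the turn, a rotation vector about the tool's x, y, z in degrees; "fingers": the closure in counts, from 0 (fully open) to 255 (shut). A call has 1 to 10 rows; each row is the pose to reach, as a shift and turn from the pose commanded when the call began, along the tool's axes at that moment; what a row does not reach only later rows make up. A row lasts 1/10 s, in which the tool goes at most 50 mm and 8.59 degrees, less where a joint would pass 70% of its speed; a pose out of reach is approached as far as the arm can. A call with a gripper value outside its range is refused whole. The fingers move at their own pace and stop on an object; "newtons" is the grip in N (left out, the last holds). Time passes only in rows, so rows that repeat a pose let the fingers close. It gives the time, the measured TCP pose, the force and the opening at its end, in the units of the state.
- env.sense(): the state, without advancing time (a new reading comes with each control period).
- env.snapshot(name): name is "scene" or "top"; returns the picture (420x560x3 uint8, red, green, blue); there is no depth.
- env.camera_info(name): a dict with "fx", "fy", "cx", "cy" (pixels), "eye" and "rotation" of the camera in the world. Camera axes: x right, y down, z forward; pixel columns grow to the right and rows downward; lengths in m; the calibration is good to about 2 mm. A picture is of the moment at which its call begins. camera_info takes no time and is no camera call.
- env.job_done(): hands the job in, once; it reports no verdict.
The state is a dict: "clock": time; "qpos": joint angles; "qd": joint speeds; "effort": joint torques, N m; "eef_pos": TCP position; "tcp_rot": TCP orientation; "force": force on the tool from outside, world axes, zero at the start; "torque": the same for the moment, N m; "finger_gap": finger opening in m.
Only numpy, scipy, OpenCV 4.12 (cv2) and the standard library are available. Lean on these libraries where they do the work, as an engineer would, in place of code of your own. Each camera call takes 0.05 s, during which the arm holds its last target. There are 200 camera calls.

## Working session

There is one attempt and no reset: what is moved stays moved. The work goes in short steps, Python scripts to look and compute and a tool call to move; the robot and the scene stay as the last step left them, time stands still between calls to the robot, and variables do not carry over. Pictures are saved under pics/ and viewed, about 8 in all and at most 12, crops included, and the job is handed in when it is done.

Besides the shell and the picture viewer there is one more tool, called after "Emit:" by a JSON object that holds its "op" and its "data". send_rows: Moves the arm, as the interface text tells. Its arguments: {"type":"object","properties":{"deltas":{"type":"array"},"newtons":{"type":"number"}},"required":["deltas"]}

```bash
mkdir -p pics; ls; python3 - <<'E'
from station import env
import cv2,json
for n in("scene","top"):
    im=env.snapshot(n); cv2.imwrite(f"pics/{n}0.png",cv2.resize(im[:,:,::-1],(800,600),interpolation=cv2.INTER_CUBIC))
    c=env.camera_info(n); print(n,c)
print(env.sense(), env.grasp_offset)
E
```

```text
pics
scene {'fx': 465.01541439683615, 'fy': 465.01541439683615, 'cx': 276.80561936214417, 'cy': 209.3151054164338, 'eye': array([-0.23200568, -0.59924189,  0.79250831]), 'rotation': array([-0.39661227,  0.7630042 , -0.45873641,  0.223795  ])}
top {'fx': 435.6253726166186, 'fy': 435.6253726166186, 'cx': 285.53490125000195, 'cy': 207.4611316093049, 'eye': array([ 0.47863484, -0.13212974,  1.32682962]), 'rotation': array([ 0.05341168, -0.70162024,  0.70917582, -0.04411222])}
{'clock': 0.1, 'qpos': array([ 1.13701110e+00,  3.14137739e-01, -4.79871965e-02,  1.21021685e+00,
        5.56182705e-06,  1.57082211e+00]), 'qd': array([ 6.02813698e-04, -2.75199915e-03,  3.60909860e-03,  2.66650670e-03,
        5.80533293e-04,  7.53998985e-06]), 'effort': array([ 6.82415211e-04, -5.40766561e+01,  3.40541875e+01,  1.10841074e-02,
        3.14292140e-05,  3.69506367e-06]), 'eef_pos': array([0.25195969, 0.54394658, 0.23052777]), 'tcp_rot': array([-1.68994061e-04,  2.15208615e-01,  9.76567793e-01, -7.54027318e-04]), 'force': array([ 0.38835581,  0.71631424, -0.09769977]), 'torque': array([-0.03414985,  0.05911494, -0.08154419]), 'finger_gap': 0.08522672686946409} 0.0187
```

View pics/scene0.png

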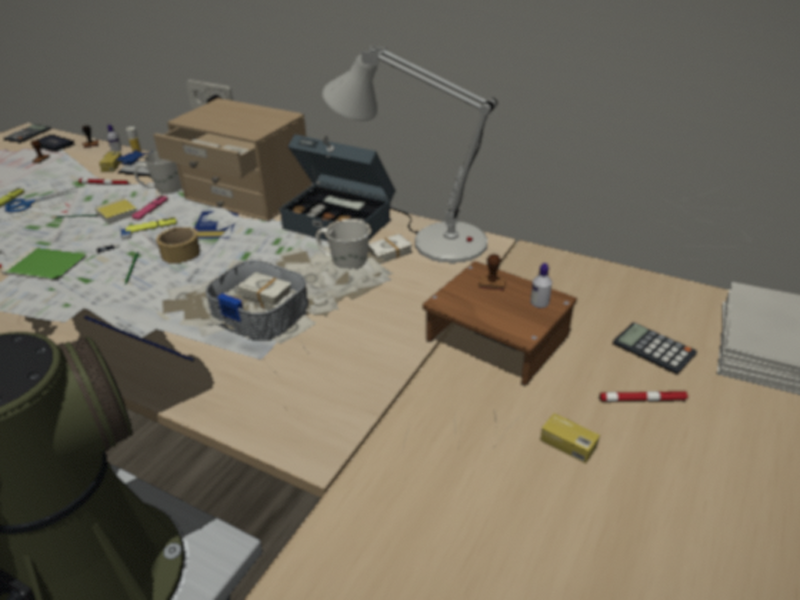

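View pics/top0.png

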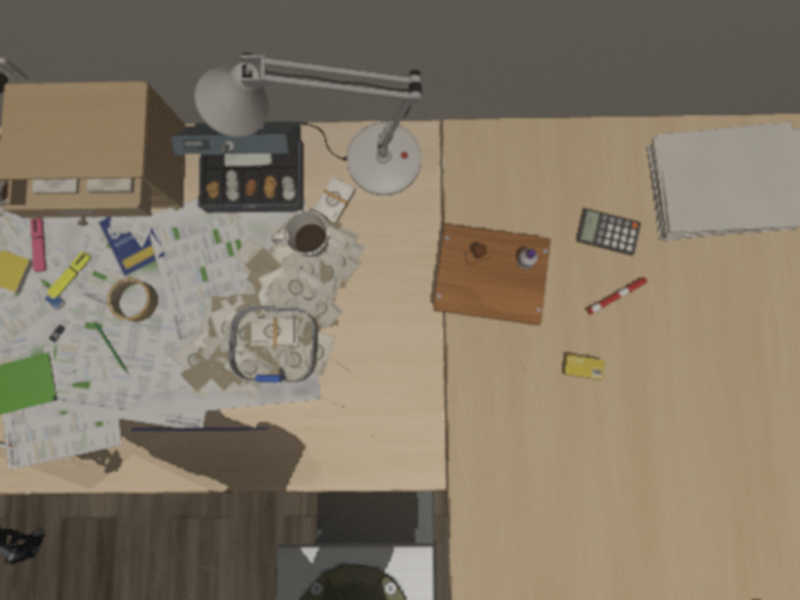

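```bash
cat > h.py <<'E'
from station import env
import numpy as np, cv2
from scipy.spatial.transform import Rotation as R
def cam(n):
    c=env.camera_info(n); q=c["rotation"]
    return c, R.from_quat([q[1],q[2],q[3],q[0]]).as_matrix()
def ray(n,u,v,z):
    c,M=cam(n); d=M@np.array([(u-c["cx"])/c["fx"],(v-c["cy"])/c["fy"],1]); return c["eye"]+d*(z-c["eye"][2])/d[2]
def proj(n,p):
    c,M=cam(n); k=M.T@(np.array(p)-c["eye"]); return np.array([c["fx"]*k[0]/k[2]+c["cx"],c["fy"]*k[1]/k[2]+c["cy"]])
def crop(n,x0,y0,w,h,s,name):
    im=env.snapshot(n)[y0:y0+h,x0:x0+w,::-1]
    cv2.imwrite(f"pics/{name}.png",cv2.resize(im,None,fx=s,fy=s,interpolation=cv2.INTER_CUBIC))
E
python3 - <<'E'
from h import *
for n,u,v,z in [("top",268,378,.082),("top",437,307,.093),("top",541,323,.093),("top",550,235,.093),("top",447,226,.093),("top",584,366,.03),("top",307,233,.095),("top",132,429,.1),("top",268,430,.1),("top",132,429,.0),("top",268,430,.0)]:
    print(n,u,v,z,ray(n,u*.7,v*.7,z).round(4))
print(proj("top",[.252,.544,.231])/.7,proj("scene",[.252,.544,.231])/.7)
# panel height: scene top-edge ends (75,315),(195,357)
for z in(0,.05,.1,.15,.2,.25,.3): print(z,ray("scene",75*.7,315*.7,z).round(3),ray("scene",195*.7,357*.7,z).round(3),ray("top",132*.7,429*.7,z).round(3),ray("top",268*.7,430*.7,z).round(3))
crop("top",150,140,270,140,2.9,"tc")
crop("scene",140,160,270,160,2.9,"sc")
E
```

```text
top 268 378 0.082 [0.4909 0.1634 0.082 ]
top 437 307 0.093 [ 0.628  -0.1746  0.093 ]
top 541 323 0.093 [ 0.5937 -0.3803  0.093 ]
top 550 235 0.093 [ 0.7721 -0.4054  0.093 ]
top 447 226 0.093 [ 0.7936 -0.1975  0.093 ]
top 584 366 0.03 [ 0.5096 -0.4779  0.03  ]
top 307 233 0.095 [0.7822 0.087  0.095 ]
top 132 429 0.1 [0.395  0.4224 0.1   ]
top 268 430 0.1 [0.3908 0.157  0.1   ]
top 132 429 0.0 [0.3882 0.4676 0.    ]
top 268 430 0.0 [0.3836 0.1806 0.    ]
[ 22.1282623  520.69334597] [-51.79865302 239.98544734]
0 [0.384 0.491 0.   ] [0.397 0.184 0.   ] [0.388 0.468 0.   ] [0.384 0.181 0.   ]
0.05 [0.345 0.422 0.05 ] [0.357 0.135 0.05 ] [0.392 0.445 0.05 ] [0.387 0.169 0.05 ]
0.1 [0.306 0.353 0.1  ] [0.318 0.085 0.1  ] [0.395 0.422 0.1  ] [0.391 0.157 0.1  ]
0.15 [0.268 0.284 0.15 ] [0.278 0.036 0.15 ] [0.398 0.4   0.15 ] [0.394 0.145 0.15 ]
0.2 [0.229 0.216 0.2  ] [ 0.238 -0.014  0.2  ] [0.402 0.377 0.2  ] [0.398 0.133 0.2  ]
0.25 [0.19  0.147 0.25 ] [ 0.199 -0.063  0.25 ] [0.405 0.355 0.25 ] [0.402 0.122 0.25 ]
0.3 [0.151 0.078 0.3  ] [ 0.159 -0.113  0.3  ] [0.409 0.332 0.3  ] [0.405 0.11  0.3  ]
```

View pics/tc.png

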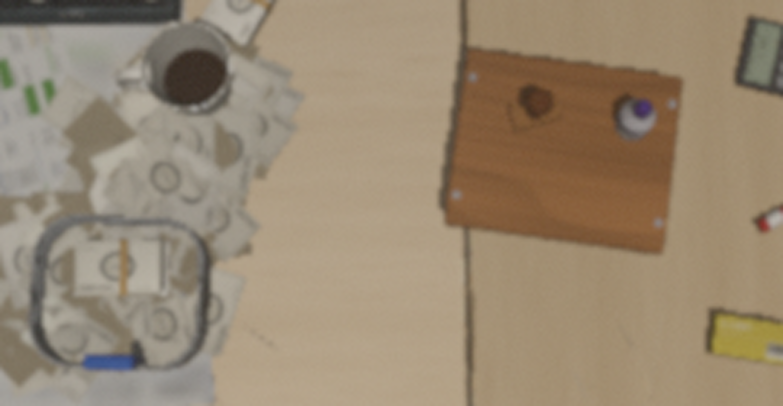

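View pics/sc.png

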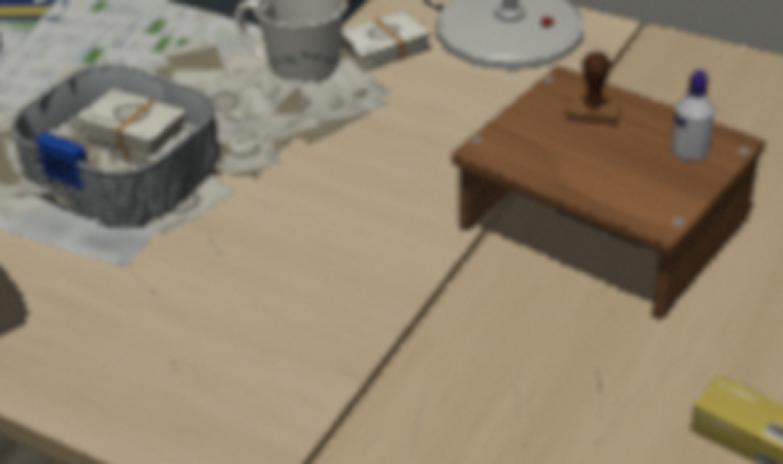

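```bash
cat >> h.py <<'E'
from scipy.optimize import least_squares
def fit(obs,x0):
    # obs: (cam,u,v,local xyz)
    def f(p):
        c,s=np.cos(p[2]),np.sin(p[2]); r=[]
        for n,u,v,l in obs:
            r+=list(proj(n,[p[0]+c*l[0]-s*l[1],p[1]+s*l[0]+c*l[1],l[2]])-[u,v])
        return np.array(r)
    s=least_squares(f,x0,loss="soft_l1"); return s.x,f(s.x).reshape(-1,2).round(1)
def blue(n,box=None):
    im=env.snapshot(n).astype(int); m=((im[...,2]>im[...,0]+45)&(im[...,2]>im[...,1]+30)).astype(np.uint8)
    k,l,st,ce=cv2.connectedComponentsWithStats(m)
    return [(st[i],ce[i],cv2.minAreaRect(np.argwhere(l==i)[:,::-1].astype(np.float32))) for i in range(1,k) if st[i][4]>25]
E
python3 - <<'E'
from h import *
T=lambda u,v:(150+u/2.9,140+v/2.9); S=lambda u,v:(140+u/2.9,160+v/2.9)
L=[(0,.109,.093),(0,-.109,.093),(.18,-.109,.093),(.18,.109,.093)]
ot=[("top",*T(*p),l) for p,l in zip([(445,225),(663,252),(682,78),(466,48)],L)]
os=[("scene",*S(*p),l) for p,l in zip([(455,158),(668,247),(765,146),(557,67)],L)]
for o in(ot,os,ot+os):print(*fit(o,[.61,-.28,-.1]))
print("rim c",[ray("top",*T(*p),.07).round(4) for p in[(122,292),(122,217),(122,367),(33,292),(212,292)]])
H=[(-.078,.025,.082),(-.078,-.025,.082),(-.078,-.025,.038),(-.078,.025,.038)]
o=[("scene",*S(*p),l) for p,l in zip([(37,137),(83,148),(82,187),(45,178)],H)]
print(fit(o,[.56,.17,0]))
for n in("top","scene"):
    for b in blue(n):print(n,b)
E
```

```text
[ 0.60487347 -0.27317675 -0.1428137 ] [[-0.8  0. ]
 [ 0.4  0.7]
 [ 0.3 -0.9]
 [-0.1  0. ]]
[ 0.59617045 -0.27666949 -0.15843796] [[-3.1 -0.6]
 [ 0.3  1.8]
 [ 1.1 -0.6]
 [-0.2 -0.4]]
[ 0.60330144 -0.27398213 -0.1503553 ] [[-0.4  0.3]
 [ 0.7  1.6]
 [ 1.1  0. ]
 [ 0.7  0.3]
 [-3.  -2.2]
 [ 0.4 -0.6]
 [ 0.5 -2.7]
 [-0.7 -1.9]]
rim c [array([0.5595, 0.1548, 0.07  ]), array([0.6348, 0.1563, 0.07  ]), array([0.4854, 0.1533, 0.07  ]), array([0.5604, 0.2438, 0.07  ]), array([0.5585, 0.0649, 0.07  ])]
(array([0.56310825, 0.16766073, 0.0917096 ]), array([[-0.4,  0.1],
       [-0.4,  0.4],
       [ 2.6,  0.2],
       [-0.2, -0.9]]))
top (array([179, 263,  17,   4,  64], dtype=int32), array([187. , 264.5]), ((187.0, 264.5), (3.0, 16.0), 90.0))
scene (array([ 85, 107,  13,   6,  37], dtype=int32), array([ 91.21621622, 109.43243243]), ((91.25000762939453, 109.75000762939453), (3.4785056114196777, 12.016656875610352), 71.56504821777344))
scene (array([138, 155,  13,   5,  38], dtype=int32), array([143.55263158, 157.86842105]), ((144.0, 157.0), (4.0, 12.0), 90.0))
scene (array([153, 206,  15,  18, 116], dtype=int32), array([160.45689655, 211.54310345]), ((161.92080688476562, 212.33709716796875), (20.381982803344727, 10.291892051696777), 42.273685455322266))
```

```bash
cat >> h.py <<'E'
def to(x,y,z,hd):
    "tool-frame shift (cm) and rz (deg) from measured pose to TCP target, tool down, tool y heading hd (deg)"
    s=env.sense(); q=s["tcp_rot"]; M=R.from_quat([q[1],q[2],q[3],q[0]]).as_matrix()
    t=np.array([[np.sin(np.radians(hd)),np.cos(np.radians(hd)),0],[-np.cos(np.radians(hd)),np.sin(np.radians(hd)),0],[0,0,-1]]).T
    rv=np.degrees(R.from_matrix(M.T@t).as_rotvec())
    print("shift cm",(M.T@(np.array([x,y,z])-s["eef_pos"])*100).round(2),"rot",rv.round(2),"heading",np.degrees(np.arctan2(M[1,1],M[0,1])).round(2))
E
python3 - <<'E'
from h import *
print(ray("top",187,264.5,.082),ray("scene",160.5,211.5,.065))
to(.489,.161,.130,0)
crop("top",152,205,80,70,8,"tub")
E
```

```text
[0.49124038 0.16513202 0.082     ] [0.49513391 0.17154524 0.065     ]Traceback (most recent call last):
  File "<stdin>", line 3, in <module>
  File "h.py", line 31, in to
    rv=np.degrees(R.from_matrix(M.T@t).as_rotvec())
                  ~~~~~~~~~~~~~^^^^^^^
  File "scipy/spatial/transform/_rotation.pyx", line 1143, in scipy.spatial.transform._rotation.Rotation.from_matrix
ValueError: Non-positive determinant (left-handed or null coordinate frame) in rotation matrix 0: [[ 4.20300005e-01  9.07385202e-01 -1.88499446e-05]
 [ 9.07385039e-01 -4.20299917e-01  6.08655613e-04]
 [-5.44362467e-04  2.72922115e-04  9.99999815e-01]].
```

```bash
python3 - <<'E'
s=open('h.py').read()
i=s.index("    t=np.array([[np.sin"); j=s.index("\n",i)
s=s[:i]+"    c,k=np.cos(np.radians(hd)),np.sin(np.radians(hd)); t=np.array([[-k,c,0],[c,k,0],[0,0,-1]]).T"+s[j:]
open('h.py','w').write(s)
E
python3 - <<'E'
from h import *
to(.490,.163,.130,0)
crop("top",152,205,80,70,8,"tub")
E
```

```text
shift cm [-37.61 -24.59  10.11] rot [-3.000e-02  2.000e-02  6.515e+01] heading 65.15
```

View pics/tub.png

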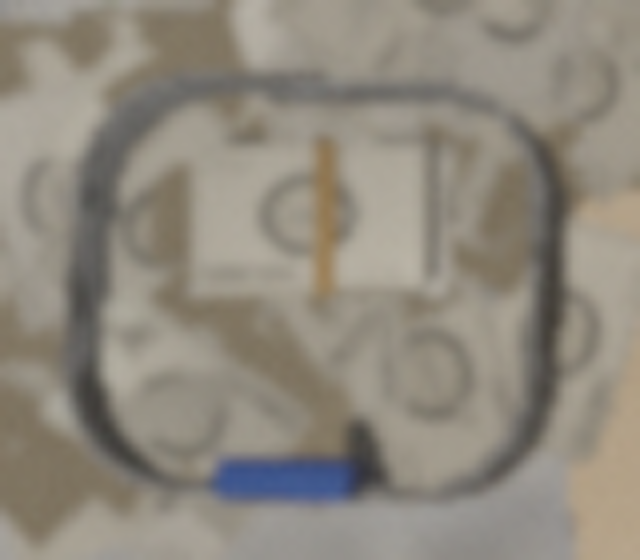

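Emit:
{"op": "send_rows", "data": {"deltas": [{"tx": -3.76, "ty": -2.46, "tz": 1, "rz": 6.9, "fingers": 90}, {"tx": -7.52, "ty": -4.92, "tz": 2, "rz": 13.7, "fingers": 90}, {"tx": -11.28, "ty": -7.38, "tz": 3, "rz": 20.6, "fingers": 90}, {"tx": -15.04, "ty": -9.84, "tz": 4, "rz": 27.5, "fingers": 90}, {"tx": -18.8, "ty": -12.3, "tz": 5, "rz": 34.3, "fingers": 90}, {"tx": -22.57, "ty": -14.75, "tz": 6, "rz": 41.2, "fingers": 90}, {"tx": -26.33, "ty": -17.21, "tz": 7, "rz": 48, "fingers": 90}, {"tx": -30.09, "ty": -19.67, "tz": 8, "rz": 54.9, "fingers": 90}, {"tx": -33.85, "ty": -22.13, "tz": 9, "rz": 61.8, "fingers": 90}, {"tx": -37.61, "ty": -24.59, "tz": 10.1, "rz": 68.65, "fingers": 90}], "newtons": 30}}

```text
schema error: expected keys tx, ty, tz, rx, ry, rz, fingers
```

Emit:
{"op": "send_rows", "data": {"deltas": [{"tx": 0, "fingers": 90}, {"tx": 0, "fingers": 90}, {"tx": 0, "fingers": 90}]}}

```text
schema error: expected keys tx, ty, tz, rx, ry, rz, fingers
```

```bash
python3 - <<'E'
from h import *
to(.490,.164,.047,-3.5); print(env.sense()["finger_gap"])
E
```

```text
shift cm [-37.57 -24.5   18.42] rot [-2.000e-02  1.000e-02  6.864e+01] heading 65.14
0.08542328726758365
```

Emit:
{"op": "send_rows", "data": {"deltas": [{"tx": -3.76, "ty": -2.46, "tz": 1, "rx": 0, "ry": 0, "rz": 6.9, "fingers": 90}, {"tx": -7.52, "ty": -4.92, "tz": 2, "rx": 0, "ry": 0, "rz": 13.7, "fingers": 90}, {"tx": -11.28, "ty": -7.38, "tz": 3, "rx": 0, "ry": 0, "rz": 20.6, "fingers": 90}, {"tx": -15.04, "ty": -9.84, "tz": 4, "rx": 0, "ry": 0, "rz": 27.5, "fingers": 90}, {"tx": -18.8, "ty": -12.3, "tz": 5, "rx": 0, "ry": 0, "rz": 34.3, "fingers": 90}, {"tx": -22.57, "ty": -14.75, "tz": 6, "rx": 0, "ry": 0, "rz": 41.2, "fingers": 90}, {"tx": -26.33, "ty": -17.2, "tz": 7, "rx": 0, "ry": 0, "rz": 48, "fingers": 90}, {"tx": -30.09, "ty": -19.6, "tz": 8, "rx": 0, "ry": 0, "rz": 54.9, "fingers": 90}, {"tx": -33.85, "ty": -22.1, "tz": 9, "rx": 0, "ry": 0, "rz": 61.8, "fingers": 90}, {"tx": -37.6, "ty": -24.5, "tz": 10.1, "rx": 0, "ry": 0, "rz": 68.65, "fingers": 90}], "newtons": 30}}

```text
clock: 1.35
eef_pos: [0.4913, 0.1624, 0.1303]
tcp_rot: [0.0, 0.73, 0.683, 0.0]
force: [0.7, 0.4, -0.7]
finger_gap: 0.0554
```

Emit:
{"op": "send_rows", "data": {"deltas": [{"tx": 0, "ty": 0, "tz": 0, "rx": 0, "ry": 0, "rz": 0, "fingers": 90}, {"tx": 0, "ty": 0, "tz": 0, "rx": 0, "ry": 0, "rz": 0, "fingers": 90}, {"tx": 0, "ty": 0, "tz": 0, "rx": 0, "ry": 0, "rz": 0, "fingers": 90}]}}

```text
clock: 1.65
eef_pos: [0.4901, 0.1648, 0.1305]
tcp_rot: [-0.0, 0.728, 0.686, 0.0]
force: [-0.3, -0.4, -0.7]
finger_gap: 0.0552
```

```bash
python3 - <<'E'
from h import *
to(.490,.164,.047,-3.5); s=env.sense(); print(s["finger_gap"],s["force"],s["clock"])
crop("scene",100,110,200,150,4,"hov")
E
```

```text
shift cm [-0.08 -0.    8.35] rot [-0.01 -0.03  0.07] heading -3.43
0.05520144605601256 [-0.32130866 -0.41314095 -0.65730783] 1.65
```

View pics/hov.png

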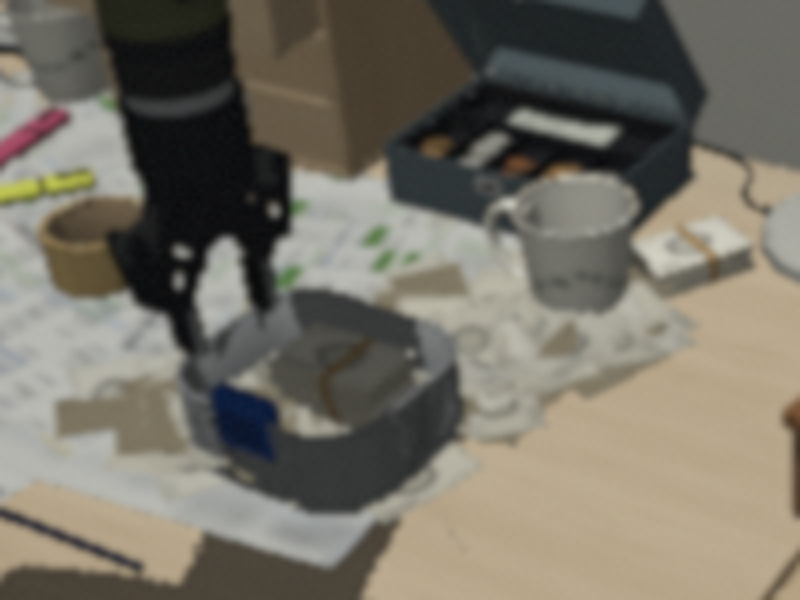

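The gripper hovers over the handle (blue at about (245,420)), with one finger on each side of the rim. I'll go down and close.

Emit:
{"op": "send_rows", "data": {"deltas": [{"tx": 0, "ty": 0, "tz": 2, "rx": 0, "ry": 0, "rz": 0, "fingers": 90}, {"tx": 0, "ty": 0, "tz": 4, "rx": 0, "ry": 0, "rz": 0, "fingers": 90}, {"tx": 0, "ty": 0, "tz": 6, "rx": 0, "ry": 0, "rz": 0, "fingers": 90}, {"tx": 0, "ty": 0, "tz": 7.5, "rx": 0, "ry": 0, "rz": 0, "fingers": 90}, {"tx": 0, "ty": 0, "tz": 8.3, "rx": 0, "ry": 0, "rz": 0, "fingers": 90}, {"tx": 0, "ty": 0, "tz": 8.3, "rx": 0, "ry": 0, "rz": 0, "fingers": 90}, {"tx": 0, "ty": 0, "tz": 8.3, "rx": 0, "ry": 0, "rz": 0, "fingers": 90}]}}

```text
clock: 2.4
eef_pos: [0.4906, 0.1648, 0.0479]
tcp_rot: [0.0, 0.728, 0.686, 0.0]
force: [0.3, 0.4, -0.6]
finger_gap: 0.0551
```

Emit:
{"op": "send_rows", "data": {"deltas": [{"tx": 0, "ty": 0, "tz": 0, "rx": 0, "ry": 0, "rz": 0, "fingers": 130}, {"tx": 0, "ty": 0, "tz": 0, "rx": 0, "ry": 0, "rz": 0, "fingers": 160}, {"tx": 0, "ty": 0, "tz": 0, "rx": 0, "ry": 0, "rz": 0, "fingers": 180}, {"tx": 0, "ty": 0, "tz": 0, "rx": 0, "ry": 0, "rz": 0, "fingers": 200}, {"tx": 0, "ty": 0, "tz": 0, "rx": 0, "ry": 0, "rz": 0, "fingers": 220}, {"tx": 0, "ty": 0, "tz": 0, "rx": 0, "ry": 0, "rz": 0, "fingers": 255}, {"tx": 0, "ty": 0, "tz": 0, "rx": 0, "ry": 0, "rz": 0, "fingers": 255}, {"tx": 0, "ty": 0, "tz": 0, "rx": 0, "ry": 0, "rz": 0, "fingers": 255}], "newtons": 40}}

```text
clock: 3.2
eef_pos: [0.4909, 0.1642, 0.0478]
tcp_rot: [0.0, 0.728, 0.685, 0.0]
force: [0.1, 0.0, 5.1]
finger_gap: 0.0154
```

Emit:
{"op": "send_rows", "data": {"deltas": [{"tx": 0, "ty": 0, "tz": -0.5, "rx": 0, "ry": 0, "rz": 0, "fingers": 255}, {"tx": 0, "ty": 0, "tz": -1.0, "rx": 0, "ry": 0, "rz": 0, "fingers": 255}, {"tx": 0, "ty": 0, "tz": -1.5, "rx": 0, "ry": 0, "rz": 0, "fingers": 255}, {"tx": 0, "ty": 0, "tz": -2, "rx": 0, "ry": 0, "rz": 0, "fingers": 255}, {"tx": 0, "ty": 0, "tz": -2, "rx": 0, "ry": 0, "rz": 0, "fingers": 255}, {"tx": 0, "ty": 0, "tz": -2, "rx": 0, "ry": 0, "rz": 0, "fingers": 255}], "newtons": 50}}

```text
clock: 3.8
eef_pos: [0.4905, 0.1641, 0.0674]
tcp_rot: [0.0, 0.728, 0.685, 0.0]
force: [0.2, 0.2, -3.3]
finger_gap: 0.0155
```

```bash
python3 - <<'E'
from h import *
to(.424,.164,.068,-3.5);to(.4294,-.2474,.068,-8.3); s=env.sense(); print(s["finger_gap"],s["force"],s["torque"],s["clock"])
E
```

```text
shift cm [-0.42 -6.63 -0.06] rot [ 0.01 -0.01 -0.01] heading -3.51
shift cm [-41.45  -3.58  -0.06] rot [ 0.01 -0.01  4.79] heading -3.51
0.015543571287202863 [ 0.19025734  0.2431214  -3.30311981] [0.01427587 0.30169264 0.0148769 ] 3.8
```

Emit:
{"op": "send_rows", "data": {"deltas": [{"tx": 0, "ty": -2, "tz": 0, "rx": 0, "ry": 0, "rz": 0, "fingers": 255}, {"tx": 0, "ty": -4, "tz": 0, "rx": 0, "ry": 0, "rz": 0, "fingers": 255}, {"tx": -1.5, "ty": -6, "tz": 0, "rx": 0, "ry": 0, "rz": 0, "fingers": 255}, {"tx": -4, "ty": -6.5, "tz": 0, "rx": 0, "ry": 0, "rz": 0, "fingers": 255}, {"tx": -7, "ty": -6.5, "tz": 0, "rx": 0, "ry": 0, "rz": 0, "fingers": 255}, {"tx": -10, "ty": -6.5, "tz": 0, "rx": 0, "ry": 0, "rz": 0, "fingers": 255}, {"tx": -13, "ty": -6.5, "tz": 0, "rx": 0, "ry": 0, "rz": 0, "fingers": 255}, {"tx": -16, "ty": -6.5, "tz": 0, "rx": 0, "ry": 0, "rz": 0.5, "fingers": 255}, {"tx": -19, "ty": -6.2, "tz": 0, "rx": 0, "ry": 0, "rz": 1, "fingers": 255}, {"tx": -22, "ty": -6, "tz": 0, "rx": 0, "ry": 0, "rz": 1.5, "fingers": 255}]}}

```text
clock: 4.8
eef_pos: [0.4168, -0.0531, 0.0673]
tcp_rot: [0.0, 0.737, 0.675, -0.0]
force: [0.8, 0.2, -2.4]
finger_gap: 0.0152
```

Emit:
{"op": "send_rows", "data": {"deltas": [{"tx": -3, "ty": 0.2, "tz": 0, "rx": 0, "ry": 0, "rz": 0.5, "fingers": 255}, {"tx": -6, "ty": 0.4, "tz": 0, "rx": 0, "ry": 0, "rz": 1, "fingers": 255}, {"tx": -9, "ty": 0.7, "tz": 0, "rx": 0, "ry": 0, "rz": 1.5, "fingers": 255}, {"tx": -12, "ty": 1, "tz": 0, "rx": 0, "ry": 0, "rz": 2, "fingers": 255}, {"tx": -15, "ty": 1.3, "tz": 0, "rx": 0, "ry": 0, "rz": 2.6, "fingers": 255}, {"tx": -17.5, "ty": 1.6, "tz": 0, "rx": 0, "ry": 0, "rz": 3.3, "fingers": 255}, {"tx": -19.4, "ty": 1.9, "tz": 0, "rx": 0, "ry": 0, "rz": 3.3, "fingers": 255}, {"tx": -19.4, "ty": 1.9, "tz": 0, "rx": 0, "ry": 0, "rz": 3.3, "fingers": 255}, {"tx": -19.4, "ty": 1.9, "tz": 0, "rx": 0, "ry": 0, "rz": 3.3, "fingers": 255}]}}

```text
clock: 5.7
eef_pos: [0.4186, -0.2467, 0.067]
tcp_rot: [-0.001, 0.757, 0.654, -0.0]
force: [0.0, 0.6, -2.7]
finger_gap: 0.0154
```

```bash
python3 - <<'E'
from h import *
to(.4294,-.2474,.048,-8.3); s=env.sense(); print(s["finger_gap"],s["force"],s["torque"],s["clock"])
print(proj("top",s["eef_pos"]))
crop("top",290,140,140,105,5.7,"pre")
E
```

```text
shift cm [0.08 1.08 1.9 ] rot [-0.05 -0.03 -0.05] heading -8.35
0.015364442542949162 [ 0.02505549  0.63812181 -2.74256584] [0.04827407 0.31026655 0.02274101] 5.7
[332.17877651 288.88544895]
```

View pics/pre.png

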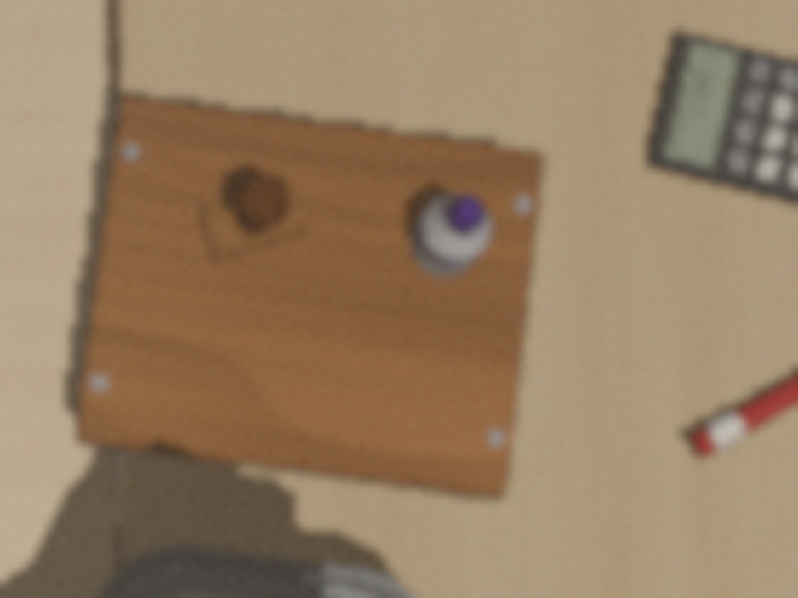

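```bash
python3 - <<'E'
from h import *
L=[(0,.109,.093),(0,-.109,.093),(.18,-.109,.093),(.18,.109,.093)]
print(*fit([("top",290+u/5.7,140+v/5.7,l) for (u,v),l in zip([(80,440),(507,497),(542,153),(120,95)],L)],[.61,-.28,-.1]))
crop("top",285,205,110,85,7,"pre2")
E
```

```text
[ 0.60494287 -0.27385155 -0.14399545] [[-1.1  0.3]
 [ 0.3  0.5]
 [ 0.7 -0.8]
 [-0.2 -0.2]]
```

View pics/pre2.png

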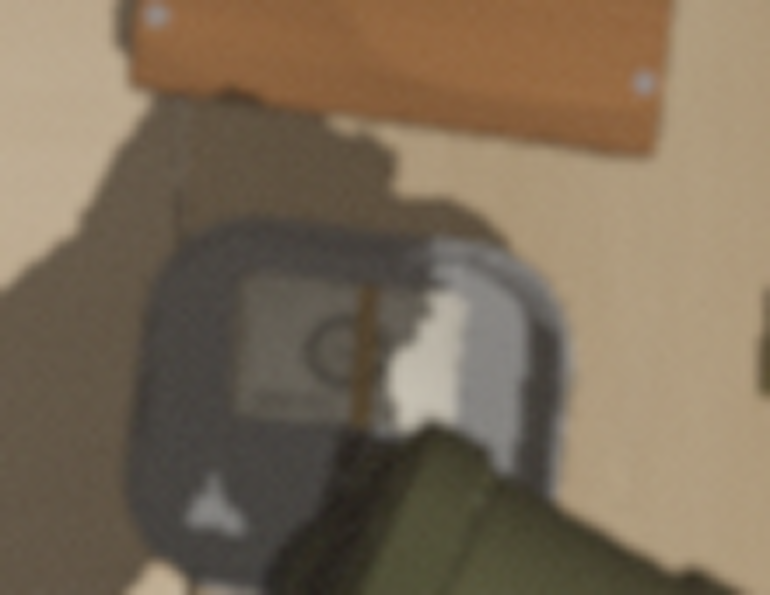

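```bash
python3 - <<'E'
from h import *
s=env.sense(); p=s["eef_pos"]; a=np.radians(-8.35); c,k=np.cos(a),np.sin(a)
def w(x,y,z): return [p[0]+c*x-k*y,p[1]+k*x+c*y,z]
for nm,x,y,z in [("Rrim",.07,-.0865,.09),("Rbot",.07,-.0865,.02),("Lrim",.07,.0865,.09),("Lbot",.07,.0865,.02),("Rear L",.147,.04,.09),("rear R",.147,-.04,.09),("Lrim2",.03,.0865,.09),("Lbot2",.03,.0865,.02)]:
    print(nm,((proj("top",w(x,y,z))-[285,205])*7).round(0))
im=env.snapshot("top").astype(int)
for v in (205+46,205+50,205+54): 
    print(v,[tuple(im[v,u]) for u in range(303,312)],[tuple(im[v,u]) for u in range(361,371)])
E
```

```text
Rrim [569. 444.]
Rbot [541. 444.]
Lrim [141. 385.]
Lbot [136. 388.]
Rear L [279. 211.]
rear R [476. 238.]
Lrim2 [128. 485.]
Lbot2 [124. 482.]
251 [(np.int64(96), np.int64(83), np.int64(66)), (np.int64(91), np.int64(81), np.int64(65)), (np.int64(78), np.int64(70), np.int64(62)), (np.int64(74), np.int64(69), np.int64(64)), (np.int64(72), np.int64(68), np.int64(62)), (np.int64(72), np.int64(70), np.int64(63)), (np.int64(72), np.int64(69), np.int64(65)), (np.int64(72), np.int64(68), np.int64(65)), (np.int64(75), np.int64(70), np.int64(65))] [(np.int64(78), np.int64(74), np.int64(69)), (np.int64(80), np.int64(77), np.int64(72)), (np.int64(89), np.int64(86), np.int64(81)), (np.int64(106), np.int64(102), np.int64(98)), (np.int64(129), np.int64(120), np.int64(113)), (np.int64(150), np.int64(136), np.int64(117)), (np.int64(167), np.int64(147), np.int64(120)), (np.int64(173), np.int64(153), np.int64(124)), (np.int64(173), np.int64(154), np.int64(124)), (np.int64(173), np.int64(153), np.int64(124))]
255 [(np.int64(94), np.int64(83), np.int64(67)), (np.int64(86), np.int64(78), np.int64(66)), (np
[... 921 characters left out ...]
64(63), np.int64(57)), (np.int64(73), np.int64(70), np.int64(65)), (np.int64(73), np.int64(69), np.int64(65)), (np.int64(72), np.int64(70), np.int64(65)), (np.int64(73), np.int64(69), np.int64(63)), (np.int64(72), np.int64(68), np.int64(64))] [(np.int64(67), np.int64(64), np.int64(59)), (np.int64(66), np.int64(61), np.int64(57)), (np.int64(66), np.int64(61), np.int64(56)), (np.int64(84), np.int64(79), np.int64(75)), (np.int64(112), np.int64(104), np.int64(97)), (np.int64(138), np.int64(125), np.int64(108)), (np.int64(158), np.int64(141), np.int64(117)), (np.int64(168), np.int64(149), np.int64(122)), (np.int64(173), np.int64(154), np.int64(125)), (np.int64(173), np.int64(154), np.int64(125))]
```

Emit:
{"op": "send_rows", "data": {"deltas": [{"tx": -0.1, "ty": 0.6, "tz": 0.6, "rx": 0, "ry": 0, "rz": 0, "fingers": 255}, {"tx": -0.1, "ty": 1.1, "tz": 1.2, "rx": 0, "ry": 0, "rz": 0, "fingers": 255}, {"tx": -0.1, "ty": 1.1, "tz": 1.6, "rx": 0, "ry": 0, "rz": 0, "fingers": 255}, {"tx": -0.1, "ty": 1.1, "tz": 1.8, "rx": 0, "ry": 0, "rz": 0, "fingers": 255}, {"tx": -0.1, "ty": 1.1, "tz": 1.9, "rx": 0, "ry": 0, "rz": 0, "fingers": 255}, {"tx": -0.1, "ty": 1.1, "tz": 1.9, "rx": 0, "ry": 0, "rz": 0, "fingers": 255}, {"tx": -0.1, "ty": 1.1, "tz": 1.9, "rx": 0, "ry": 0, "rz": 0, "fingers": 255}]}}

```text
clock: 6.55
eef_pos: [0.4298, -0.2494, 0.0484]
tcp_rot: [0.0, 0.756, 0.654, -0.0]
force: [-0.3, 0.4, -3.7]
finger_gap: 0.0154
```

```bash
cat >> h.py <<'E'
ST=(.6049,-.2739,-.144)
def loc():
    s=env.sense(); c,k=np.cos(ST[2]),np.sin(ST[2]); d=s["eef_pos"]-[ST[0],ST[1],0]; f=s["force"]
    print("local",np.array([c*d[0]+k*d[1],-k*d[0]+c*d[1],d[2]]).round(4),"F",np.array([c*f[0]+k*f[1],-k*f[0]+c*f[1],f[2]]).round(2),"T",s["torque"].round(3),s["clock"])
E
python3 - <<'E'
from h import *
loc(); to(.4297,-.2495,.0478,-8.25)
E
```

```text
local [-0.1768 -0.0009  0.0484] F [-0.33  0.33 -3.73] T [ 0.035  0.275 -0.03 ] 6.55
shift cm [-0.01 -0.    0.06] rot [ 0.01  0.01 -0.06] heading -8.31
```

Emit:
{"op": "send_rows", "data": {"deltas": [{"tx": 0, "ty": 0, "tz": 0.05, "rx": 0, "ry": 0, "rz": 0, "fingers": 255}, {"tx": 0, "ty": 0, "tz": 0.1, "rx": 0, "ry": 0, "rz": 0, "fingers": 255}, {"tx": 0, "ty": 0, "tz": 0.1, "rx": 0, "ry": 0, "rz": 0, "fingers": 255}, {"tx": 0, "ty": 0, "tz": 0.1, "rx": 0, "ry": 0, "rz": 0, "fingers": 255}]}}

```text
clock: 6.95
eef_pos: [0.4299, -0.2496, 0.0477]
tcp_rot: [0.0, 0.757, 0.654, -0.0]
force: [-3.4, -1.4, 2.3]
finger_gap: 0.0153
```

```bash
python3 - <<'E'
from h import *
loc(); to(.4297,-.2495,.0478,-8.25)
crop("scene",270,200,150,112,5.3,"ent")
E
```

```text
local [-0.1767 -0.0011  0.0477] F [-3.16 -1.85  2.27] T [ 0.103  0.361 -0.023] 6.95
shift cm [ 0.01 -0.02 -0.01] rot [ 0.02  0.03 -0.07] heading -8.32
```

View pics/ent.png

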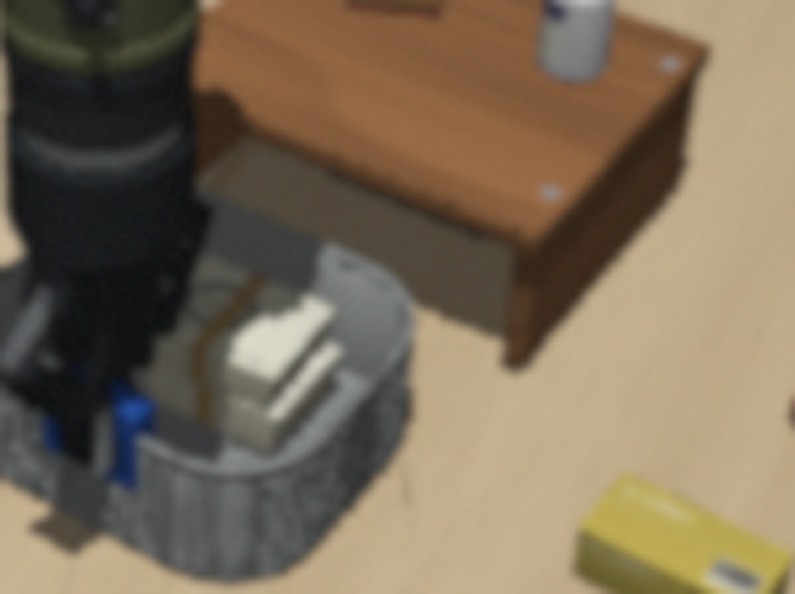

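The tub stands in front of the riser opening, flat on the desk; the carton is clear at lower right. I'll slide it in, lightly loaded.

Emit:
{"op": "send_rows", "data": {"deltas": [{"tx": 0, "ty": 0.5, "tz": -0.04, "rx": 0, "ry": 0, "rz": 0, "fingers": 255}, {"tx": 0, "ty": 1.2, "tz": -0.04, "rx": 0, "ry": 0, "rz": 0, "fingers": 255}, {"tx": 0, "ty": 2, "tz": -0.04, "rx": 0, "ry": 0, "rz": 0, "fingers": 255}, {"tx": 0, "ty": 2.8, "tz": -0.04, "rx": 0, "ry": 0, "rz": 0, "fingers": 255}, {"tx": 0, "ty": 3.4, "tz": -0.04, "rx": 0, "ry": 0, "rz": 0, "fingers": 255}, {"tx": 0, "ty": 4, "tz": -0.04, "rx": 0, "ry": 0, "rz": 0, "fingers": 255}, {"tx": 0, "ty": 4, "tz": -0.04, "rx": 0, "ry": 0, "rz": 0, "fingers": 255}]}}

```text
clock: 7.7
eef_pos: [0.4707, -0.2553, 0.0477]
tcp_rot: [0.0, 0.756, 0.654, 0.0]
force: [-0.0, -0.0, -1.3]
finger_gap: 0.0154
```

```bash
python3 - <<'E'
from h import *
loc()
crop("top",290,185,110,85,7,"ins")
E
```

```text
local [-0.1354 -0.0008  0.0477] F [-0.02 -0.04 -1.26] T [ 0.141 -0.197 -0.037] 7.7
```

View pics/ins.png

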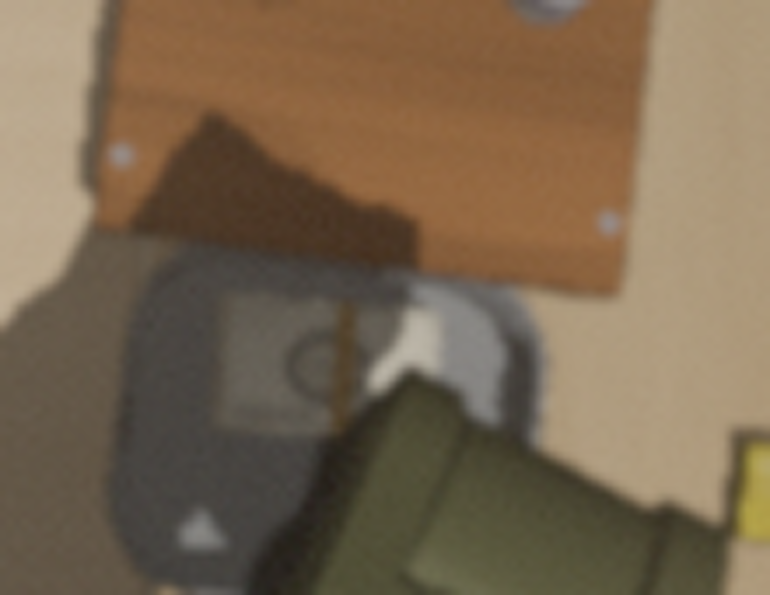

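```bash
python3 - <<'E'
from h import *
p=env.sense()["eef_pos"]; a=np.radians(-8.3); c,k=np.cos(a),np.sin(a)
im=env.snapshot("top").astype(np.uint8); g=cv2.cvtColor(im,cv2.COLOR_RGB2GRAY).astype(float)
for x in (.09,.08,.07):
  o=[]
  for y,z in((-.0865,.07),(-.0865,0),(.0865,.07),(.0865,0)):
    q=proj("top",[p[0]+c*x-k*y,p[1]+k*x+c*y,z]); v=int(round(q[1]))
    u0=int(round(q[0])); r=g[v,u0-7:u0+8]; o.append((q.round(1),round(float(u0-7+.5+np.argmax(abs(np.diff(r)))),1)))
  print(x,o)
E
```

```text
0.09 [(array([368.5, 243.2]), 366.5), (array([364.5, 244.5]), 366.5), (array([308.8, 235.1]), 307.5), (array([307.9, 236.8]), 306.5)]
0.08 [(array([368.1, 246.6]), 365.5), (array([364.1, 247.7]), 365.5), (array([308.3, 238.6]), 306.5), (array([307.4, 240.1]), 306.5)]
0.07 [(array([367.8, 250.1]), 367.5), (array([363.8, 251. ]), 369.5), (array([307.9, 242. ]), 306.5), (array([307. , 243.4]), 306.5)]
```

Emit:
{"op": "send_rows", "data": {"deltas": [{"tx": -0.03, "ty": 0.5, "tz": 0, "rx": 0, "ry": 0, "rz": 0, "fingers": 255}, {"tx": -0.07, "ty": 1, "tz": 0, "rx": 0, "ry": 0, "rz": 0, "fingers": 255}, {"tx": -0.1, "ty": 1.5, "tz": 0, "rx": 0, "ry": 0, "rz": 0, "fingers": 255}, {"tx": -0.15, "ty": 2, "tz": 0, "rx": 0, "ry": 0, "rz": 0, "fingers": 255}, {"tx": -0.15, "ty": 2.5, "tz": 0, "rx": 0, "ry": 0, "rz": 0, "fingers": 255}, {"tx": -0.15, "ty": 3, "tz": 0, "rx": 0, "ry": 0, "rz": 0, "fingers": 255}, {"tx": -0.15, "ty": 3.2, "tz": 0, "rx": 0, "ry": 0, "rz": 0, "fingers": 255}, {"tx": -0.15, "ty": 3.4, "tz": 0, "rx": 0, "ry": 0, "rz": 0, "fingers": 255}, {"tx": -0.15, "ty": 3.6, "tz": 0, "rx": 0, "ry": 0, "rz": 0, "fingers": 255}]}}

```text
clock: 8.7
eef_pos: [0.5047, -0.2618, 0.0477]
tcp_rot: [-0.0, 0.756, 0.654, -0.0]
force: [-2.1, 0.1, 1.4]
finger_gap: 0.0152
```

```bash
python3 -c "
from h import *
loc()"
```

```text
local [-0.1009 -0.0024  0.0477] F [-2.1  -0.25  1.36] T [0.282 0.4   0.107] 8.7
```

Emit:
{"op": "send_rows", "data": {"deltas": [{"tx": 0, "ty": 0.15, "tz": 0, "rx": 0, "ry": 0, "rz": 0, "fingers": 255}, {"tx": 0, "ty": 0.3, "tz": 0, "rx": 0, "ry": 0, "rz": 0, "fingers": 255}, {"tx": 0, "ty": 0.45, "tz": 0, "rx": 0, "ry": 0, "rz": 0, "fingers": 255}, {"tx": 0, "ty": 0.6, "tz": 0, "rx": 0, "ry": 0, "rz": 0, "fingers": 255}, {"tx": 0, "ty": 0.7, "tz": 0, "rx": 0, "ry": 0, "rz": 0, "fingers": 255}]}}

```text
clock: 9.2
eef_pos: [0.5118, -0.2628, 0.0477]
tcp_rot: [0.0, 0.756, 0.654, 0.0]
force: [-2.3, 0.3, 1.1]
finger_gap: 0.0154
```

Emit:
{"op": "send_rows", "data": {"deltas": [{"tx": 0, "ty": 0.1, "tz": 0, "rx": 0, "ry": 0, "rz": 0, "fingers": 255}]}}

```text
clock: 9.3
eef_pos: [0.5128, -0.263, 0.0477]
tcp_rot: [-0.0, 0.756, 0.654, -0.0]
force: [-1.3, 0.1, 0.5]
finger_gap: 0.0154
```

Emit:
{"op": "send_rows", "data": {"deltas": [{"tx": 0, "ty": 0.1, "tz": 0, "rx": 0, "ry": 0, "rz": 0, "fingers": 255}]}}

```text
clock: 9.4
eef_pos: [0.5137, -0.2631, 0.0477]
tcp_rot: [-0.0, 0.756, 0.654, -0.0]
force: [-2.6, 1.1, 0.7]
finger_gap: 0.0151
```

Emit:
{"op": "send_rows", "data": {"deltas": [{"tx": 0, "ty": 0.1, "tz": 0, "rx": 0, "ry": 0, "rz": 0, "fingers": 255}]}}

```text
clock: 9.5
eef_pos: [0.5147, -0.2633, 0.0477]
tcp_rot: [0.0, 0.756, 0.654, -0.0]
force: [-2.4, 0.5, -0.6]
finger_gap: 0.0156
```

Emit:
{"op": "send_rows", "data": {"deltas": [{"tx": 0, "ty": 0.1, "tz": 0, "rx": 0, "ry": 0, "rz": 0, "fingers": 255}]}}

```text
clock: 9.6
eef_pos: [0.5157, -0.2634, 0.0477]
tcp_rot: [-0.0, 0.756, 0.654, -0.0]
force: [-1.8, 0.4, 0.3]
finger_gap: 0.0152
```

Emit:
{"op": "send_rows", "data": {"deltas": [{"tx": 0, "ty": 0.1, "tz": 0, "rx": 0, "ry": 0, "rz": 0, "fingers": 255}]}}

```text
clock: 9.7
eef_pos: [0.5167, -0.2635, 0.0477]
tcp_rot: [0.0, 0.756, 0.654, -0.0]
force: [-1.9, 0.3, 0.3]
finger_gap: 0.0152
```

Emit:
{"op": "send_rows", "data": {"deltas": [{"tx": 0, "ty": 0.1, "tz": 0, "rx": 0, "ry": 0, "rz": 0, "fingers": 255}]}}

```text
clock: 9.8
eef_pos: [0.5177, -0.2637, 0.0477]
tcp_rot: [-0.0, 0.756, 0.654, -0.0]
force: [-2.2, 0.3, 0.9]
finger_gap: 0.0156
```

Emit:
{"op": "send_rows", "data": {"deltas": [{"tx": 0, "ty": 0.1, "tz": 0, "rx": 0, "ry": 0, "rz": 0, "fingers": 255}]}}

```text
clock: 9.9
eef_pos: [0.5187, -0.2638, 0.0477]
tcp_rot: [0.0, 0.756, 0.654, -0.0]
force: [-1.0, 0.6, 1.6]
finger_gap: 0.0156
```

Emit:
{"op": "send_rows", "data": {"deltas": [{"tx": 0, "ty": 0.1, "tz": 0, "rx": 0, "ry": 0, "rz": 0, "fingers": 255}]}}

```text
clock: 10.0
eef_pos: [0.5197, -0.264, 0.0477]
tcp_rot: [0.0, 0.756, 0.654, -0.0]
force: [-2.3, 1.5, 0.7]
finger_gap: 0.0157
```

Emit:
{"op": "send_rows", "data": {"deltas": [{"tx": 0, "ty": 0.1, "tz": 0, "rx": 0, "ry": 0, "rz": 0, "fingers": 255}]}}

```text
clock: 10.1
eef_pos: [0.5207, -0.2641, 0.0477]
tcp_rot: [0.0, 0.756, 0.654, -0.0]
force: [-1.8, -0.3, 0.2]
finger_gap: 0.0156
```

Emit:
{"op": "send_rows", "data": {"deltas": [{"tx": 0, "ty": 0.1, "tz": 0, "rx": 0, "ry": 0, "rz": 0, "fingers": 255}]}}

```text
clock: 10.2
eef_pos: [0.5217, -0.2643, 0.0477]
tcp_rot: [-0.0, 0.756, 0.654, -0.0]
force: [-2.5, -0.4, 1.4]
finger_gap: 0.0157
```

Emit:
{"op": "send_rows", "data": {"deltas": [{"tx": 0, "ty": 0.1, "tz": 0, "rx": 0, "ry": 0, "rz": 0, "fingers": 255}]}}

```text
clock: 10.3
eef_pos: [0.5227, -0.2644, 0.0477]
tcp_rot: [-0.0, 0.756, 0.654, -0.0]
force: [-3.0, 0.8, 0.7]
finger_gap: 0.0153
```

Emit:
{"op": "send_rows", "data": {"deltas": [{"tx": 0, "ty": 0.1, "tz": 0, "rx": 0, "ry": 0, "rz": 0, "fingers": 255}]}}

```text
clock: 10.4
eef_pos: [0.5237, -0.2646, 0.0477]
tcp_rot: [0.0, 0.756, 0.654, 0.0]
force: [-2.4, 0.3, 0.1]
finger_gap: 0.0156
```

Emit:
{"op": "send_rows", "data": {"deltas": [{"tx": 0, "ty": 0.1, "tz": 0, "rx": 0, "ry": 0, "rz": 0, "fingers": 255}]}}

```text
clock: 10.5
eef_pos: [0.5246, -0.2647, 0.0477]
tcp_rot: [-0.0, 0.756, 0.654, -0.0]
force: [-2.7, 0.3, 0.3]
finger_gap: 0.0153
```

Emit:
{"op": "send_rows", "data": {"deltas": [{"tx": 0, "ty": 0.1, "tz": 0, "rx": 0, "ry": 0, "rz": 0, "fingers": 255}]}}

```text
clock: 10.6
eef_pos: [0.5256, -0.2649, 0.0477]
tcp_rot: [-0.0, 0.756, 0.654, -0.0]
force: [-2.5, 0.8, 0.4]
finger_gap: 0.0159
```

Emit:
{"op": "send_rows", "data": {"deltas": [{"tx": 0, "ty": 0.1, "tz": 0, "rx": 0, "ry": 0, "rz": 0, "fingers": 255}]}}

```text
clock: 10.7
eef_pos: [0.5266, -0.265, 0.0477]
tcp_rot: [0.0, 0.756, 0.654, -0.0]
force: [-2.3, 0.1, 1.0]
finger_gap: 0.0153
```

Emit:
{"op": "send_rows", "data": {"deltas": [{"tx": 0, "ty": 0.1, "tz": 0, "rx": 0, "ry": 0, "rz": 0, "fingers": 255}]}}

```text
clock: 10.8
eef_pos: [0.5276, -0.2651, 0.0477]
tcp_rot: [-0.0, 0.756, 0.654, -0.0]
force: [-1.3, 0.1, 0.5]
finger_gap: 0.0154
```

Emit:
{"op": "send_rows", "data": {"deltas": [{"tx": 0, "ty": 0.1, "tz": 0, "rx": 0, "ry": 0, "rz": 0, "fingers": 255}]}}

```text
clock: 10.9
eef_pos: [0.5286, -0.2653, 0.0477]
tcp_rot: [-0.0, 0.756, 0.654, -0.0]
force: [-1.7, 0.2, 0.7]
finger_gap: 0.0155
```

Emit:
{"op": "send_rows", "data": {"deltas": [{"tx": 0, "ty": 0.05, "tz": 0, "rx": 0, "ry": 0, "rz": 0, "fingers": 255}]}}

```text
clock: 11.0
eef_pos: [0.5292, -0.2654, 0.0477]
tcp_rot: [0.0, 0.756, 0.654, 0.0]
force: [-3.0, 0.5, 0.7]
finger_gap: 0.0153
```

Emit:
{"op": "send_rows", "data": {"deltas": [{"tx": 0, "ty": 0.1, "tz": 0, "rx": 0, "ry": 0, "rz": 0, "fingers": 255}]}}

```text
clock: 11.1
eef_pos: [0.53, -0.2655, 0.0477]
tcp_rot: [-0.0, 0.756, 0.654, -0.0]
force: [-2.0, 0.4, 2.0]
finger_gap: 0.0154
```

Emit:
{"op": "send_rows", "data": {"deltas": [{"tx": 0, "ty": 0.1, "tz": 0, "rx": 0, "ry": 0, "rz": 0, "fingers": 255}]}}

```text
clock: 11.2
eef_pos: [0.5311, -0.2657, 0.0477]
tcp_rot: [0.0, 0.756, 0.654, 0.0]
force: [-1.9, 1.1, 1.4]
finger_gap: 0.0156
```

Emit:
{"op": "send_rows", "data": {"deltas": [{"tx": 0, "ty": 0.1, "tz": 0, "rx": 0, "ry": 0, "rz": 0, "fingers": 255}]}}

```text
clock: 11.3
eef_pos: [0.5321, -0.2658, 0.0477]
tcp_rot: [0.0, 0.756, 0.654, 0.0]
force: [-1.9, 0.1, 1.2]
finger_gap: 0.0152
```

Emit:
{"op": "send_rows", "data": {"deltas": [{"tx": 0, "ty": 0.1, "tz": 0, "rx": 0, "ry": 0, "rz": 0, "fingers": 255}]}}

```text
clock: 11.4
eef_pos: [0.533, -0.2659, 0.0477]
tcp_rot: [0.0, 0.756, 0.654, -0.0]
force: [-1.5, 1.2, 1.7]
finger_gap: 0.0157
```

Emit:
{"op": "send_rows", "data": {"deltas": [{"tx": 0, "ty": 0.1, "tz": 0, "rx": 0, "ry": 0, "rz": 0, "fingers": 255}]}}

```text
clock: 11.5
eef_pos: [0.534, -0.2661, 0.0477]
tcp_rot: [-0.0, 0.756, 0.654, -0.0]
force: [-2.9, 0.1, 1.8]
finger_gap: 0.0153
```

Emit:
{"op": "send_rows", "data": {"deltas": [{"tx": 0, "ty": 0.1, "tz": 0, "rx": 0, "ry": 0, "rz": 0, "fingers": 255}]}}

```text
clock: 11.6
eef_pos: [0.535, -0.2662, 0.0477]
tcp_rot: [-0.0, 0.756, 0.654, -0.0]
force: [-2.4, -0.1, 0.8]
finger_gap: 0.0155
```

Emit:
{"op": "send_rows", "data": {"deltas": [{"tx": 0, "ty": 0.1, "tz": 0, "rx": 0, "ry": 0, "rz": 0, "fingers": 255}]}}

```text
clock: 11.7
eef_pos: [0.536, -0.2664, 0.0477]
tcp_rot: [-0.0, 0.756, 0.654, -0.0]
force: [-2.6, 0.7, 0.6]
finger_gap: 0.0156
```

Emit:
{"op": "send_rows", "data": {"deltas": [{"tx": 0, "ty": 0.1, "tz": 0, "rx": 0, "ry": 0, "rz": 0, "fingers": 255}]}}

```text
clock: 11.8
eef_pos: [0.537, -0.2665, 0.0477]
tcp_rot: [-0.0, 0.756, 0.654, -0.0]
force: [-2.0, 0.0, 0.5]
finger_gap: 0.0157
```

Emit:
{"op": "send_rows", "data": {"deltas": [{"tx": 0, "ty": 0.1, "tz": 0, "rx": 0, "ry": 0, "rz": 0, "fingers": 255}]}}

```text
clock: 11.9
eef_pos: [0.5376, -0.2666, 0.0477]
tcp_rot: [-0.0, 0.756, 0.654, -0.0]
force: [-5.5, 0.8, 4.6]
finger_gap: 0.0151
```

Resistance has started, most likely the bumper. I'll hold and re-read.

Emit:
{"op": "send_rows", "data": {"deltas": [{"tx": 0, "ty": 0, "tz": 0, "rx": 0, "ry": 0, "rz": 0, "fingers": 255}, {"tx": 0, "ty": 0, "tz": 0, "rx": 0, "ry": 0, "rz": 0, "fingers": 255}]}}

```text
clock: 12.1
eef_pos: [0.5376, -0.2665, 0.0476]
tcp_rot: [-0.0, 0.756, 0.654, -0.0]
force: [-3.9, 0.9, 1.9]
finger_gap: 0.0149
```

Emit:
{"op": "send_rows", "data": {"deltas": [{"tx": 0, "ty": 0, "tz": 0, "rx": 0, "ry": 0, "rz": 0, "fingers": 255}]}}

```text
clock: 12.2
eef_pos: [0.5377, -0.2666, 0.0477]
tcp_rot: [-0.0, 0.756, 0.654, -0.0]
force: [-4.2, 0.5, 1.6]
finger_gap: 0.0152
```

```bash
python3 -c "
from h import *
loc()"
```

```text
local [-0.0676 -0.0024  0.0477] F [-4.18 -0.13  1.63] T [0.284 0.914 0.012] 12.2
```

Emit:
{"op": "send_rows", "data": {"deltas": [{"tx": 0, "ty": 0.05, "tz": 0, "rx": 0, "ry": 0, "rz": 0, "fingers": 255}, {"tx": 0, "ty": 0.05, "tz": 0, "rx": 0, "ry": 0, "rz": 0, "fingers": 255}]}}

```text
clock: 12.4
eef_pos: [0.5378, -0.2665, 0.0477]
tcp_rot: [-0.0, 0.756, 0.654, -0.0]
force: [-4.9, 1.1, 4.2]
finger_gap: 0.0156
```

```bash
python3 -c "
from h import *
loc()"
```

```text
local [-0.0674 -0.0023  0.0477] F [-5.02  0.42  4.16] T [0.396 1.087 0.064] 12.4
```

Emit:
{"op": "send_rows", "data": {"deltas": [{"tx": 0, "ty": 0, "tz": 0, "rx": 0, "ry": 0, "rz": 0, "fingers": 200}, {"tx": 0, "ty": 0, "tz": 0, "rx": 0, "ry": 0, "rz": 0, "fingers": 150}, {"tx": 0, "ty": 0, "tz": 0, "rx": 0, "ry": 0, "rz": 0, "fingers": 110}, {"tx": 0, "ty": 0, "tz": 0, "rx": 0, "ry": 0, "rz": 0, "fingers": 100}, {"tx": 0, "ty": 0, "tz": 0, "rx": 0, "ry": 0, "rz": 0, "fingers": 100}, {"tx": 0, "ty": 0, "tz": 0, "rx": 0, "ry": 0, "rz": 0, "fingers": 100}], "newtons": 20}}

```text
clock: 13.0
eef_pos: [0.5386, -0.2668, 0.0478]
tcp_rot: [0.0, 0.756, 0.654, 0.0]
force: [0.6, 0.3, 0.4]
finger_gap: 0.052
```

```bash
python3 -c "
from h import *
loc()"
```

```text
local [-0.0666 -0.0025  0.0478] F [0.56 0.36 0.39] T [ 0.009 -0.008 -0.005] 13.0
```

Emit:
{"op": "send_rows", "data": {"deltas": [{"tx": 0, "ty": 0, "tz": -1, "rx": 0, "ry": 0, "rz": 0, "fingers": 100}, {"tx": 0, "ty": 0, "tz": -3, "rx": 0, "ry": 0, "rz": 0, "fingers": 100}, {"tx": 0, "ty": 0, "tz": -6, "rx": 0, "ry": 0, "rz": 0, "fingers": 100}, {"tx": 0, "ty": 0, "tz": -9, "rx": 0, "ry": 0, "rz": 0, "fingers": 100}, {"tx": 2, "ty": -1, "tz": -11, "rx": 0, "ry": 0, "rz": 0, "fingers": 100}, {"tx": 5, "ty": -3, "tz": -12, "rx": 0, "ry": 0, "rz": 0, "fingers": 100}, {"tx": 9, "ty": -6, "tz": -12, "rx": 0, "ry": 0, "rz": 0, "fingers": 100}, {"tx": 13, "ty": -9, "tz": -12, "rx": 0, "ry": 0, "rz": 0, "fingers": 100}, {"tx": 17, "ty": -11, "tz": -12, "rx": 0, "ry": 0, "rz": 0, "fingers": 100}, {"tx": 17, "ty": -11, "tz": -12, "rx": 0, "ry": 0, "rz": 0, "fingers": 100}]}}

```text
clock: 14.0
eef_pos: [0.4518, -0.0787, 0.1684]
tcp_rot: [-0.001, 0.755, 0.656, 0.0]
force: [1.1, -0.0, 0.5]
finger_gap: 0.0523
```

```bash
python3 - <<'E'
from h import *
a=env.snapshot("top")[140:270,290:430,::-1]; b=env.snapshot("scene")[170:300,280:420,::-1]
cv2.imwrite("pics/fin.png",cv2.resize(np.vstack([np.hstack([a,b])]),None,fx=2.85,fy=2.85,interpolation=cv2.INTER_CUBIC)); loc()
for b in blue("top"): print(b[1],b[2],ray("top",*b[1],.082))
E
```

```text
local [-0.1764  0.1684  0.1687] F [1.08 0.3  0.06] T [-0.024  0.045 -0.022] 14.1
[337.34146341 246.74390244] ((337.5299987792969, 246.78997802734375), (17.111984252929688, 4.808326244354248), 8.130102157592773) [ 0.53711062 -0.26285463  0.082     ]
```

View pics/fin.png

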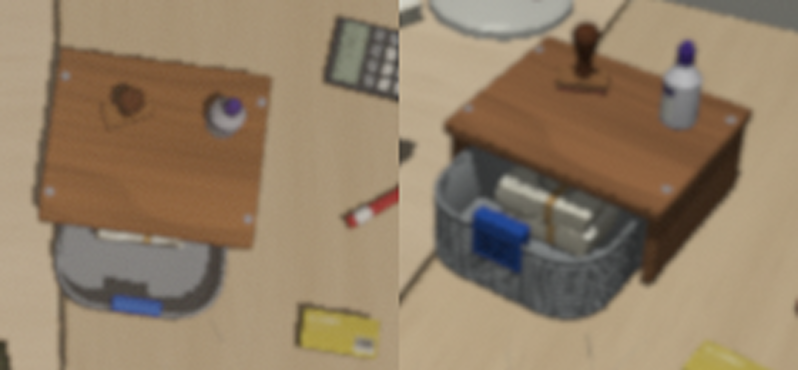

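The tub is square and central in the riser, with its handle at local x ≈ -68 mm. The bottle, stamp and carton look where they were. I'll hand in.

```bash
python3 -c "
from station import env
print(env.job_done(), env.sense()['clock'])"
```

```text
the job is handed in; nothing more can be done
the job is handed in; nothing more can be done
```

I parked the tub under the riser by feel, let go of it and handed the job in at about 14 s of the 54 s allowed.

**What I did:** I pinched the handle, lifted the tub 2 cm and carried it round to the riser's front. I set it on the desk and slid it straight in, the last stretch in 1 mm steps.

**Contact with the stop:** Sliding friction read about 2 N. At a handle depth of about -68 mm from the deck's front edge the push rose to 4–5.5 N. It rose further over the next 0.2 mm, which fits the bumper's 4 N per mm. I took that as the pin being flush, with the bumper squeezed about 0.5 mm, and pressed no harder.

**Last checks:**
- After release the wrist force was near zero.
- The final pictures show the tub square to the deck at about -8°, with the handle about 1 mm off the centre line.
- The bottle, stamp and carton look unmoved. The mug was outside the last pictures, but the arm never went near it.

**Not confirmed:**
- The pin cannot be seen under the deck, so "flush" rests on the force alone.
- The camera put the handle about 1 mm farther out than the arm's last reading, which is within the calibration error. I did not press again to check for spring-back.

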